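# Start the canister lid in its thread and screw it home

## Robot

A 6-joint arm with a two-finger parallel gripper is mounted at the origin on a cart in front of the work surface, level with it; the furniture and walls round the work are solid. World frame = base frame: x ahead of the robot, y to its left, z up, the work surface at z = 0. Lengths are in m, angles in rad, forces in N, time in s.
With the tool pointing down it reaches from about 0.3 to 0.875 m from the base axis. Payload 4.2 kg.
Tool frame: the origin (TCP) lies between the finger pads; the fingertips stand 11 mm ahead of it and the grasp point (between the pads) lies 8 mm behind it (ctrl.tcp_to_tips is the distance from the TCP to the fingertips, in m); z points along the fingers, y is the line along which they close (so a half turn about z gives the same grasp; the last joint's range is limited). The gripper opens to 85 mm and grips with 20 to 120 N. Pads are 22 mm wide; open, the fingers measure 114 mm over their backs; the gripper's body (76 mm by 85 mm) begins 54 mm behind the grasp point. The pads swing forward as they close: fully open they stand 13 mm farther back than shut.
Start: joints at [-0.805, 0.32, 1.565, -0, 1.257, -0.02], TCP at [0.407, -0.406, 0.242] pointing down, gripper open.
Joint ranges: [-3.11, 3.11], [-0.84, 2.01], [0.21, 2.61], [-1.34, 4.49], [0.05, 2.63], [-2.56, 2.56]. Speed limits (rad/s): [2.57, 2.57, 3.14, 3.14, 3.14, 3.14].

## Interface

Orientations are given as a unit quaternion [w, x, y, z].
In Python, from cell import ctrl, jaws, cams, workorder gives the robot as it stands. Calls block until the motion is done:
- ctrl.goto(position, orientation): joint-space move of the TCP to a pose.
- ctrl.move_straight(position, rot=None, v=0.15, guard=None): straight line of the TCP; rot=None keeps the orientation; v is the mean speed in m/s. With guard (N) it stops when the force on the tool has changed by that much, and returns True; else False.
- ctrl.set_joints(angles): joint-space move.
- jaws.grip(opening): finger opening in m; the grip force is fixed at half the most; returns when the fingers have stopped.
- ctrl.hold(seconds).
- ctrl.solve_ik(position, orientation): joint angles nearest the present ones, or None.
- cams.camera(name): name is "scene" or "top" or "wrist"; returns (picture, depth): 384x512x3 uint8, blue, green, red; 384x512 float32, m along the optical axis (not along the pixel's ray), 0 where there is no reading.
- cams.get_calibration(name): a dict with "mtx" (3x3 intrinsics, pixels), "extrinsics" (4x4, takes a point from world to camera coordinates); the wrist camera has in their place "T_tool_cam" (4x4, takes a point from camera to tool coordinates, whose origin is the TCP and whose axes are the flange's). Camera axes: x right, y up, looking along -z (the intrinsics and any distortion apply to the point x, -y, -z); pixel columns grow to the right and rows downward; lengths in m; the calibration is good to about 2 mm. A picture is of the moment at which its call begins: read the wrist's pose just before it. get_calibration takes no time and is no camera call.
A pose or a line that the arm cannot do raises ctrl.MotionError and nothing moves.
- workorder.hand_in(): hands the job in; it is judged then, once.
Readings, each from a call of its own:
- ctrl.current_time_s(): time.
- ctrl.current_qpos(): joint angles.
- ctrl.current_dq(): joint speeds.
- ctrl.current_tau(): joint torques, N m.
- ctrl.current_tool_pos(): TCP position.
- ctrl.current_orientation(): TCP orientation.
- ctrl.current_force(): force on the tool from outside, world axes, zero at the start.
- ctrl.current_wrist_torque(): the same for the moment, N m.
- ctrl.current_width(): finger opening in m.
- ctrl.current_grasp_force(): force on a finger pad.
Only numpy, scipy, OpenCV 4.12 (cv2) and the standard library are available. Lean on these libraries where they do the work, as an engineer would, in place of code of your own. Each camera call takes 0.05 s, during which the arm holds its last target. There are 200 camera calls.

## Task

The lid of the steel canister was put on carelessly: it sits high on top of the thread and will not screw down. Without lifting it off, turn it back (anticlockwise seen from above) by its wooden crossbar until it drops into the thread, then screw it forward (clockwise) until it is fully home against its stop, its red mark in line with the red mark on the canister. Leave the mugs, the spice jar and the scoop where they stand, and let go of the lid.

Things in the scene. Friction and masses are not known exactly. Their poses are not given: they have to be found in the camera images.
- canister: Steel canister, 108 mm in diameter, on a black foot (132 mm across, 7 mm thick) screwed to the worktop: it cannot move. Origin: centre of its underside; z up along the lid's axis; red mark on its -x side. Steel up to 106 mm, then a white neck with three thread ribs, top at 137 mm. 'Turn' below means the lid's yaw minus the canister's, anticlockwise positive.
- lid: Loose black lid, 108 mm in diameter, 32 mm from skirt edge to flat top, 0.28 to 0.46 kg, turns easily. Origin: centre of the skirt's lower edge; z up; red mark on its -x side. Wooden crossbar along its y axis through the centre: 120 mm long, 14 thick, standing 32 to 60 mm above the origin. Push it round at a bar end or grip the bar. About 1 mm of play: it can hang tilted while pushed and falls level when let be.
- lid_mark (a point): Red mark on the skirt's outside, 54 mm from the axis on the lid's -x side, 14 mm above the skirt's edge. At the start the lid's origin is 129 mm above the worktop, turn 0.15 to 0.75 rad, three lugs resting on top of the ribs. Turned clockwise from there it meets a stop at turn 0 while still high.
- canister_mark (a point): Red upright mark near the top of the steel side, 54 mm from the axis on the canister's -x side, 90 mm above the worktop. When the lid is home, the lid's mark is straight above it: turn 0, lid origin 111 mm above the worktop, lid against its stop (within 0.03 rad).
- bar_left (a point): Point in the crossbar 50 mm from the axis on the lid's +y side, at half the bar's height. Turned anticlockwise, the lid stays level to a turn of about 1.15 rad, then falls by its own weight by about 11 mm; a back stop follows at about 1.6 rad. Turned clockwise from there it sinks evenly, about 5 mm per rad, until home.
- bar_right (a point): Point in the crossbar 50 mm from the axis on the lid's -y side, at half the bar's height.
- red_mug: Plain brick-red mug, 82 x 115 x 90 mm with its handle; origin at the centre of its underside. Bystander.
- dotted_mug: White mug with blue dots, 88 x 124 x 94 mm with its handle; origin at the centre of its underside. Bystander.
- spice_jar: Small glass spice jar with a green cap, 46 mm in diameter, 106 mm high; origin at the centre of its underside. Bystander.
- scoop: Black plastic coffee scoop lying on the worktop, 47 x 122 x 27 mm; origin at the centre of its underside. Bystander.

How it is judged:
On the way:
1. the lid is turned back and has dropped level into the thread: its origin below 123 mm above the canister's underside, the red marks still more than 35 mm apart seen from above (z of lid in the frame of canister below 0.123 m and horizontal distance between lid_mark and canister_mark above 0.035 m and angle between lid's own z axis and vertical below 0.06 rad), for 0.2 s.
At the end, for the whole second after the job is handed in: The lid is screwed home: its origin at most 113.5 mm above the canister's underside (home is 111 mm), the two red marks within 10 mm of each other seen from above, the lid level within 0.06 rad and at rest (z of lid in the frame of canister below 0.1135 m and horizontal distance between lid_mark and canister_mark below 0.01 m and angle between lid's own z axis and vertical below 0.06 rad and linear speed of lid below 0.02 m/s and angular speed of lid below 0.1 rad/s); the robot touches nothing.
It fails at once if the lid is lifted off: any rise of 15 mm or more above its start (z of lid in the frame of canister above 0.144 m).
It fails at once if the plain brick-red mug is moved by more than 30 mm (distance of red_mug from where it was at the start of the episode above 0.03 m).
It fails at once if the white mug with blue dots is moved by more than 30 mm (distance of dotted_mug from where it was at the start of the episode above 0.03 m).
It fails at once if the small glass spice jar with a green cap is moved by more than 30 mm (distance of spice_jar from where it was at the start of the episode above 0.03 m).
It fails at once if the black plastic coffee scoop is moved by more than 30 mm (distance of scoop from where it was at the start of the episode above 0.03 m).
It also fails if it takes over 54 s, if anything falls off the work surface, if the arm or the gripper's body presses on something with over 40 N, if the wrist force passes 120 N, or if a joint passes its speed limit or range.

## Working session

There is one attempt and no reset: what is moved stays moved. The work goes in short steps, each a Python script; the robot and the scene stay as the last script left them, time stands still between calls to the robot, and variables do not carry over. Pictures are saved under pics/ and viewed, at most 10 in all, crops included, and the job is handed in when it is done.

```bash
mkdir -p pics; ls; python3 - <<'E'
from cell import ctrl,jaws,cams,workorder
import cv2,numpy as np
a,da=cams.camera("scene");b,db=cams.camera("top")
np.savez("first.npz",a=a,da=da,b=b,db=db)
cv2.imwrite("pics/a.png",cv2.resize(np.hstack([a,b]),(800,300)))
cv2.imwrite("pics/top.png",b)
for n in("scene","top","wrist"):print(n,cams.get_calibration(n))
print(ctrl.current_orientation())
E
```

```text
pics
scene {'mtx': array([[410.61158263,   0.        , 249.65175877],
       [  0.        , 410.61158263, 194.56217723],
       [  0.        ,   0.        ,   1.        ]]), 'extrinsics': array([[-0.90443184, -0.42660494,  0.00335625,  0.48161516],
       [ 0.35838165, -0.75547881,  0.54846546, -0.20471762],
       [-0.2314425 ,  0.49725244,  0.83616648, -1.32635716],
       [ 0.        ,  0.        ,  0.        ,  1.        ]])}
top {'mtx': array([[445.25357268,   0.        , 253.46542365],
       [  0.        , 445.25357268, 189.76724166],
       [  0.        ,   0.        ,   1.        ]]), 'extrinsics': array([[ 0.00779578, -0.99985111, -0.01539432,  0.06904082],
       [ 0.9818636 ,  0.00473742,  0.1895295 , -0.51670799],
       [-0.18942835, -0.01659265,  0.98175434, -1.40821017],
       [ 0.        ,  0.        ,  0.        ,  1.        ]])}
wrist {'mtx': array([[271.26000374,   0.        , 257.21320605],
       [  0.        , 271.26000374, 195.31131368],
       [  0.        ,   0.        ,   1.        ]]), 'T_tool_cam': array([[-5.94425487e-04,  9.57893166e-01,  2.87124239e-01,
         7.13069343e-02],
       [ 9.99999486e-01,  8.05140498e-04, -6.15807988e-04,
        -1.76440556e-04],
       [-8.21053616e-04,  2.87123725e-01, -9.57893153e-01,
        -1.31931803e-01],
       [ 0.00000000e+00,  0.00000000e+00,  0.00000000e+00,
         1.00000000e+00]])}
[-7.48898335e-04  9.23805360e-01  3.82861605e-01 -2.95788291e-04]
```

View pics/a.png

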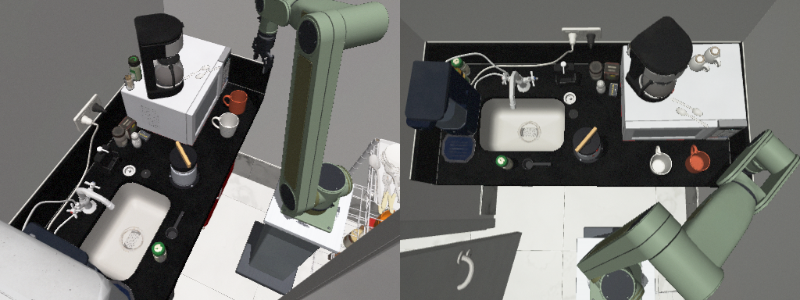

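View pics/top.png

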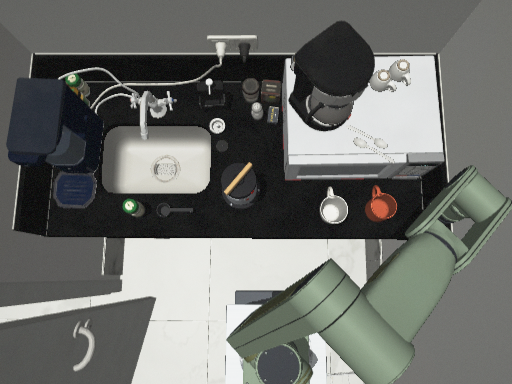

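The top view shows the canister at about (240,185), with its bar running from (227,193) to (250,165). The microwave is to its right, the mugs are at (334,207) and (381,206), and the spice jar and scoop are at (133,207) and (175,210). Next I'll measure the bar and then look at the lid from close by with the wrist camera.

```bash
cat > h.py <<'E'
from cell import ctrl,jaws,cams,workorder
import cv2,numpy as np
from scipy.spatial.transform import Rotation as R
def T_cam(name):
    c=cams.get_calibration(name)
    if name!="wrist": return c["mtx"],np.linalg.inv(c["extrinsics"])
    T=np.eye(4);T[:3,3]=ctrl.current_tool_pos();q=ctrl.current_orientation()
    T[:3,:3]=R.from_quat([q[1],q[2],q[3],q[0]]).as_matrix()
    return c["mtx"],T@c["T_tool_cam"]
def onplane(uv,K,T,z):
    uv=np.atleast_2d(uv).astype(float)
    d=np.c_[(uv[:,0]-K[0,2])/K[0,0],-(uv[:,1]-K[1,2])/K[1,1],-np.ones(len(uv))]@T[:3,:3].T
    return T[:3,3]+d*((z-T[2,3])/d[:,2])[:,None]
def quat(a): # tool down, tool x axis at world angle a
    x=np.array([np.cos(a),np.sin(a),0]);z=np.array([0,0,-1.])
    q=R.from_matrix(np.c_[x,np.cross(z,x),z]).as_quat();return [q[3],q[0],q[1],q[2]]
def bar(img,K,T,z,sel=None):
    h=cv2.cvtColor(img,cv2.COLOR_BGR2HSV)
    m=cv2.inRange(h,(8,80,110),(28,255,255))
    if sel is not None:
        k=np.zeros_like(m);x0,y0,x1,y1=sel;k[y0:y1,x0:x1]=255;m&=k
    n,l,s,c=cv2.connectedComponentsWithStats(m)
    i=1+np.argmax(s[1:,4]);v,u=np.where(l==i)
    P=onplane(np.c_[u,v],K,T,z)[:,:2].astype(np.float32)
    (c,wh,_)=r=cv2.minAreaRect(P);b=cv2.boxPoints(r)
    e=max((b[1]-b[0],b[2]-b[1]),key=np.linalg.norm)
    return np.array(c),np.arctan2(e[1],e[0])%np.pi,wh,s[i]
E
python3 - <<'E'
from h import *
d=np.load("first.npz");K,T=T_cam("top")
print(bar(d["b"],K,T,.189,(210,150,270,210)))
print(onplane([(334,207),(381,206),(133,207),(284,178),(284,58)],K,T,.1))
D=d["db"];
for u,v in((240,185),(300,165),(245,172),(334,180)):
    z=D[v,u];p=np.array([(u-K[0,2])/K[0,0]*z,-(v-K[1,2])/K[1,1]*z,-z,1]);print(u,v,(T@p)[:3])
E
```

```text
(array([0.52571929, 0.1170315 ]), np.float32(2.4538698), (0.0141304861754179, 0.11949706077575684), array([224, 162,  28,  33, 189], dtype=int32))
[[ 0.45291948 -0.18092048  0.1       ]
 [ 0.4568749  -0.32745362  0.1       ]
 [ 0.44948521  0.45056768  0.1       ]
 [ 0.54510003 -0.02514494  0.1       ]
 [ 0.95639914 -0.02727946  0.1       ]]
240 185 [0.50971857 0.11141895 0.15915274]
300 165 [ 0.56007653 -0.06643471  0.21002686]
245 172 [0.54513918 0.09590993 0.18092372]
334 180 [ 0.56075917 -0.19977448  0.0010131 ]
```

```bash
python3 - <<'E'
from h import *
ctrl.goto([.39,.117,.27],quat(np.pi))
K,T=T_cam("wrist");im,_=cams.camera("wrist");np.savez("w1.npz",im=im,T=T)
cv2.imwrite("pics/w1.png",im)
h=cv2.cvtColor(im,cv2.COLOR_BGR2HSV);m=cv2.inRange(h,(0,120,60),(7,255,255))|cv2.inRange(h,(173,120,60),(180,255,255))
n,l,s,c=cv2.connectedComponentsWithStats(m)
for i in range(1,n):
    if s[i,4]>8: print(s[i],c[i],onplane(c[i],K,T,.09),onplane(c[i],K,T,.143))
print(bar(im,K,T,.189),ctrl.current_time_s(),ctrl.current_tool_pos(),ctrl.current_qpos())
E
```

```text
[235 243   7   8  34] [238.32352941 246.5       ] [[0.47733556 0.09098047 0.09      ]] [[0.44998449 0.09519523 0.143     ]]
[216 274   8  15  59] [219.59322034 281.84745763] [[0.52916424 0.06501146 0.09      ]] [[0.49300633 0.07363893 0.143     ]]
(array([0.49255916, 0.14104044]), np.float32(2.5529392), (0.01805851235985756, 0.05631500855088234), array([261, 285,  43,  43, 631], dtype=int32)) 2.05 [0.39039908 0.11652083 0.26995991] [ 2.61973926e-01  3.23194776e-02  1.85702344e+00 -2.16963684e-04
  1.25223695e+00 -1.30739447e+00]
```

View pics/w1.png

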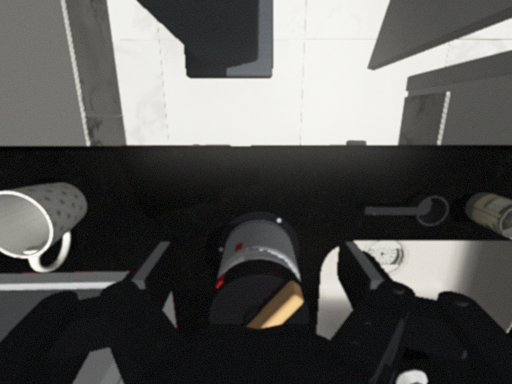

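The wrist view shows the canister mark at (238,246) and the lid mark at (220,282). That puts the canister yaw at about 0.48 and the lid yaw at about 0.88–0.92. I'll straddle the bar loosely with the fingers so the lid can drop by itself, then turn it back.

```bash
cat >> h.py <<'E'
C=np.array([.526,.117])
def turn_to(a,z,step=.25):
    """turn the tool in steps to x-angle a, sinking evenly to z; stops when moment about z gets large"""
    q=ctrl.current_orientation();M=R.from_quat([q[1],q[2],q[3],q[0]]).as_matrix()
    a0=np.arctan2(M[1,0],M[0,0]);a0+=2*np.pi*(a0<-1.5);z0=ctrl.current_tool_pos()[2]
    for k in np.linspace(0,1,int(np.ceil(abs(a-a0)/step))+1)[1:]:
        b=a0+k*(a-a0);ctrl.set_joints(ctrl.solve_ik([*C,z0+k*(z-z0)],quat(b)))
        t=ctrl.current_wrist_torque()[2];f=ctrl.current_force()
        print(round(b-np.pi/2,3),"Mz",round(t,2),"F",np.round(f,1),"t",round(ctrl.current_time_s(),1))
        if abs(t)>2.0: print("stop");return b
    return b
E
python3 - <<'E'
from h import *
a=.89+np.pi/2
ctrl.goto([*C,.26],quat(a))
jaws.grip(.045)
print(ctrl.move_straight([*C,.179],v=.1,guard=8),ctrl.current_tool_pos())
jaws.grip(.018)
print(ctrl.current_width(),ctrl.current_grasp_force(),ctrl.current_force(),ctrl.current_wrist_torque(),ctrl.current_time_s())
b,_=cams.camera("top");im,_=cams.camera("wrist")
cv2.imwrite("pics/g1.png",np.hstack([b[130:250,170:320].repeat(2,0).repeat(2,1),im[100:340,100:412]]))
E
```

```text
False [0.52650629 0.11711458 0.17959168]
0.018049997130614278 0.0 [ 0.42962693 -0.57910905  0.22416205] [ 0.00614691  0.00155631 -0.01807922] 4.5
```

View pics/g1.png

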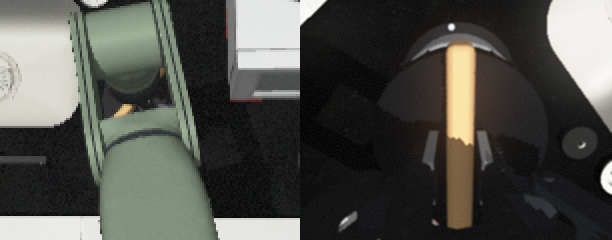

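The fingers stand clear on either side of the bar, which is centred between them in the wrist view. Now I'll turn it back.

```bash
python3 - <<'E'
from h import *
turn_to(1.92+np.pi/2,.179,.2)
jaws.grip(.03);ctrl.hold(.4)
K,T=T_cam("wrist");im,d=cams.camera("wrist");cv2.imwrite("pics/g2.png",im)
print(T_cam("wrist")[1][:3,3],bar(im,K,T,.178))
h=cv2.cvtColor(im,cv2.COLOR_BGR2HSV);m=cv2.inRange(h,(8,80,110),(28,255,255))
v,u=np.where((m>0)&(d>0));z=d[v,u]
P=(np.c_[(u-K[0,2])/K[0,0]*z,-(v-K[1,2])/K[1,1]*z,-z,np.ones(len(z))]@T.T)[:,:3]
print(np.percentile(P[:,2],[5,25,50,75,95]))
E
```

```text
1.062 Mz 0.01 F [ 0.2 -0.6  0.2] t 4.9
1.233 Mz -0.0 F [-1.  -0.9 -0.7] t 5.2
1.405 Mz 0.0 F [0.1 0.2 0.1] t 5.5
1.577 Mz 0.05 F [0.7 0.1 0.1] t 5.7
1.748 Mz 0.03 F [0.4 0.2 0.1] t 6.0
1.92 Mz 0.04 F [ 0.5 -0.5  0.4] t 6.3
[0.45641325 0.09117529 0.3109241 ] (array([0.51966178, 0.11500163]), np.float32(0.19878036), (0.10987339913845062, 0.013587543740868568), array([ 235,  143,   54,  186, 3635], dtype=int32))
[0.17486914 0.1768031  0.177413   0.17789164 0.1785764 ]
```

View pics/g2.png

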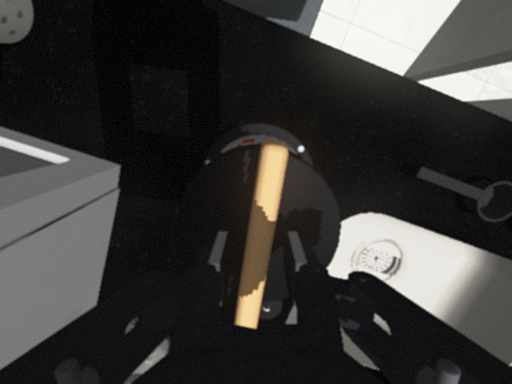

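The bar top has dropped 11 mm to 0.178, with the lid level at a yaw of about 1.77 (turn about 1.29), so it is in the thread. Next I'll screw it forward.

```bash
sed -i 's/>2.0/>0.8/' h.py; python3 - <<'E'
from h import *
turn_to(1.77+np.pi/2,.179)
ctrl.move_straight([*C,.168],v=.05,guard=8)
jaws.grip(.018)
turn_to(.6+np.pi/2,.162,.2)
b=turn_to(.2+np.pi/2,.161,.04)
turn_to(b+.1,.161)
jaws.grip(.04)
ctrl.hold(.3)
ctrl.move_straight([*C,.26],v=.1)
ctrl.goto([.39,.117,.27],quat(np.pi))
K,T=T_cam("wrist");im,d=cams.camera("wrist");cv2.imwrite("pics/g3.png",im)
h=cv2.cvtColor(im,cv2.COLOR_BGR2HSV);m=cv2.inRange(h,(0,120,60),(7,255,255))|cv2.inRange(h,(173,120,60),(180,255,255))
n,l,s,c=cv2.connectedComponentsWithStats(m)
for i in range(1,n):
    if s[i,4]>8: print(s[i],c[i],onplane(c[i],K,T,.09),onplane(c[i],K,T,.125))
m=cv2.inRange(h,(8,80,110),(28,255,255));v,u=np.where((m>0)&(d>0));z=d[v,u]
P=(np.c_[(u-K[0,2])/K[0,0]*z,-(v-K[1,2])/K[1,1]*z,-z,np.ones(len(z))]@T.T)[:,:3]
print(np.percentile(P[:,2],[5,25,50,75,95]),ctrl.current_time_s())
E
```

```text
1.77 Mz -0.06 F [-0.8 -0.3 -0.6] t 7.3
1.575 Mz -0.04 F [ 0.4 -0.   0.7] t 8.2
1.38 Mz 0.03 F [-0.   0.3  0.2] t 8.6
1.185 Mz 0.01 F [ 0.1 -0.4 -0. ] t 8.9
0.99 Mz -0.04 F [-0.3  0.4  0. ] t 9.2
0.795 Mz 0.01 F [ 0.3  0.2 -0. ] t 9.5
0.6 Mz 0.08 F [0.1 1.  0.3] t 9.8
0.569 Mz 0.01 F [1.1 2.  0.2] t 10.0
0.532 Mz -0.0 F [ 1.3  1.2 -0.1] t 10.3
0.495 Mz 0.05 F [ 2.7  2.3 -1. ] t 10.5
0.458 Mz -0.0 F [ 1.7  2.5 -1.1] t 10.8
0.421 Mz 0.01 F [ 1.2  2.4 -1.4] t 11.0
0.385 Mz 0.01 F [ 0.7  0.5 -1.3] t 11.3
0.348 Mz 0.06 F [1.2 2.6 0. ] t 11.5
0.311 Mz 0.32 F [2.7 3.5 0.7] t 11.8
0.274 Mz 0.81 F [2.2 4.1 1. ] t 12.0
stop
0.374 Mz 0.04 F [1.8 3.3 1.1] t 12.3
[235 243   7   8  35] [238.08571429 246.48571429] [[0.47724272 0.09114579 0.09      ]] [[0.4591851  0.09395461 0.125     ]]
[229 257  10  11  71] [233.71830986 262.57746479] [[0.50029042 0.08498526 0.09      ]] [[0.47964576 0.08848558 0.125     ]]
[0.16781582 0.16993575 0.1708981  0.17148134 0.17227033] 15.1667
```

View pics/g3.png

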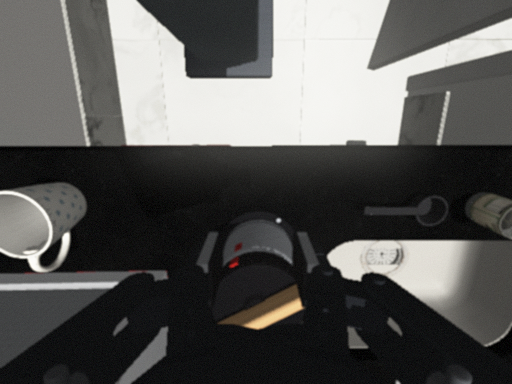

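The marks at (238,246) and (234,263) line up to within about 3.5 mm. The bar top is at 0.171, which is the home height, and I felt the stop. The gripper is clear of the lid, so I'm handing in.

```bash
python3 -c "
from cell import workorder;print(workorder.hand_in())"
```

```text
the job is handed in; nothing more can be done
None
```

The lid was turned back until it dropped into the thread, then screwed home against its stop with the red marks about 3.5 mm apart; I let go of it, kept clear of the mugs, jar and scoop, and handed the job in at about 15 s (no verdict was returned).

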